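Tighten the coffee grinder's lock ring with its pin spanner

ROBOT

A 6-joint arm with a two-finger parallel gripper is mounted at the origin on a cart in front of the work surface, level with it; the furniture and walls round the work are solid. World frame = base frame: x ahead of the robot, y to its left, z up, the work surface at z = 0. Lengths are in mm, angles in rad, forces in N, time in s.
With the tool pointing down it reaches from about 300 to 775 mm from the base axis. Payload 14.6 kg.
Tool frame: the origin (TCP) lies on the centre line of the jaws, within the pads' length; the fingertips stand 19 mm ahead of it and the grasp point (between the pads) is the TCP (bot.tip_reach is the distance from the TCP to the fingertips, in mm); y points along the fingers, x is the direction in which the jaws open and shut, and the axes are right-handed (so a half turn about y gives the same grasp; the last joint's range is limited). The gripper opens to 85 mm and grips with 20 to 120 N. Pads are 22 mm wide; open, the fingers measure 114 mm over their backs; the gripper's body (76 mm by 85 mm) begins 54 mm behind the grasp point. The pads swing forward as they close: fully open they stand 13 mm farther back than shut.
Start: joints at [-1.187, 0.3, 1.521, -0, 1.321, -0.067], TCP at [239.619, -495.048, 228.081] pointing down, gripper open.
Joint ranges: [-3.03, 3.03], [-0.79, 2.21], [0.23, 2.52], [-1.04, 4.18], [0, 3.07], [-2.55, 2.55]. Speed limits (rad/s): [2.22, 2.22, 2.57, 3.14, 3.14, 3.14].

INTERFACE

Orientations are given as a unit quaternion [w, x, y, z].
In Python, from rig import bot gives the robot as it stands. Calls block until the motion is done:
- bot.move_to(position, orientation): joint-space move of the TCP to a pose.
- bot.servo_line(position, attitude=None, speed=150, until_force=None): straight line of the TCP; attitude=None keeps the orientation; speed is the mean speed in mm/s. With until_force (N) it stops when the force on the tool has changed by that much, and returns True; else False.
- bot.move_joints(angles): joint-space move.
- bot.move_gripper(opening, grip_force=None): finger opening in mm; grip_force is the grip in N (None keeps the last); returns when the fingers have stopped.
- bot.dwell(seconds).
- bot.ik(position, orientation): joint angles nearest the present ones, or None.
- bot.read_state(): the state.
- bot.read_camera(name): name is "scene" or "top" or "wrist"; returns a dict with "image" (384x512x3 uint8, blue, green, red), "depth" (384x512 float32, mm along the optical axis (not along the pixel's ray), 0 where there is no reading), "fovy" (degrees; the focal length in pixels is half the picture's height over the tangent of half this angle, whatever the lens; pixels are square), "cx", "cy" (the principal point, pixels), "eye" and "attitude" of the camera in the world; the wrist camera has in their place "mount" (4x4, takes a point from camera to tool coordinates, whose origin is the TCP and whose axes are the tool frame's). Camera axes: x right, y down, z forward; pixel columns grow to the right and rows downward; lengths in mm; the calibration is good to about 2 mm. A picture is of the moment at which its call begins: read the wrist's pose just before it.
A pose or a line that the arm cannot do raises bot.MotionError and nothing moves.
- bot.finish_job(): hands the job in, once; it reports no verdict.
The state is a dict: "clock": time; "joint_positions": joint angles; "qvel": joint speeds; "effort": joint torques, N m; "ee_pos": TCP position; "tool_rot": TCP orientation; "ft_force": force on the tool from outside, world axes, zero at the start; "moment": the same for the moment, N m; "grip_width": finger opening in mm.
Only numpy, scipy, OpenCV 4.12 (cv2) and the standard library are available. Lean on these libraries where they do the work, as an engineer would, in place of code of your own. Each camera call takes 0.05 s, during which the arm holds its last target.

TASK

The coffee grinder's lock ring is loose. Take the two-pronged pin spanner from its wooden rest, seat both prongs fully home in the ring's holes before you turn it, tighten the ring clockwise (seen from above) until it comes up against its stop, and set the spanner back in its rest as you found it. Be gentle: feel for the holes with light pressure, do not force the ring at its stop, do not touch the ring with the gripper, and leave the other things where they stand.

Things in the scene. Friction and masses are not known exactly. Their poses are not given: they have to be found in the camera images.
- grinder: Coffee grinder, hopper off, fixed: cream housing 150 (x) x 120 (y) x 72 high, black foot 156 x 126, steel throat 98 diameter up to 80 above the worktop; the steel lock ring lies on the throat, on the same vertical axis. Origin: centre of the underside; z up; the front with a small steel knob faces -x.
- lock_ring: Steel ring, 82 outer, 38 inner diameter. Origin: on its axis in its flat top face, 100 above the worktop; z up; axes sink with the ring but do NOT turn with it. Eight round holes 9.5 wide, 10 deep, 45 degrees apart on a circle of 30 radius; their angle is NOT measured and varies: look or feel for them. Sprung: pressed (1.5 N, then 1.5 N per mm) it sinks up to 4 mm, then solid; rises again by itself.
- ring_turn (a joint): How far (rad) the lock ring still is from its solid stop: 0 = tight, larger = looser (anticlockwise seen from above). Starts at 0.55 to 0.8. Turning takes about 0.25 N m all the way; it stays where it is left. Tells nothing of where the holes are.
- spanner: Pin spanner, 0.16 kg: dark steel bar 80 (x) x 18 (y) x 10 (z); two prongs, 6.5 diameter, tips tapered to 4, stand 8 down from its underside at x = +30 and -30; upright blue grip on the bar's middle, 44 (x) x 16 (y) x 46 high, held across its 16 mm from above. Origin: centre of the bar's underside; x along bar, z up. Fully home = bar's underside on the ring's face. A half turn is the same.
- rest: Fixed wooden rest: plate 104 (x) x 64 (y) x 6; on it a block 40 (x) long, top 20 above the worktop, between two dark cheeks 30 apart in y, tops 27 above the worktop. The spanner's bar lies on the block along the rest's x, prongs hanging outside the block's ends (6 mm play in x and y). Origin: centre of the underside, z up. The spanner starts there, its origin 20 above.
- red_mug: Red mug, 82 x 115 x 85, a bystander. Origin: centre of the underside.
- bean_jar: Glass jar with a tan lid, 100 in diameter, 127 high, a bystander. Origin: centre of the underside.
- steel_shaker: Steel shaker, 53 in diameter, 142 high, a bystander. Origin: centre of the underside.
- egg_timer: White egg timer, 67 in diameter, 57 high, a bystander. Origin: centre of the underside.
- hopper: The grinder's clear funnel-shaped hopper standing aside, 132 in diameter, 110 high, a bystander. Origin: centre of the underside.
There are look-alikes about, which are no part of the job. Of the things shaped like the spanner, the steel one is meant.

How it is judged:
By the outcome, as a careful person would: the job done as asked, in the order asked, and still so for the second after the job is handed in, with the robot touching nothing.
It also fails if it takes over 64 s, if anything falls off the work surface, if the arm or the gripper's body presses on something with over 40 N, if the wrist force passes 120 N, or if a joint passes its speed limit or range.

## Working session

There is one attempt and no reset: what is moved stays moved. The work goes in short steps, each a Python script; the robot and the scene stay as the last script left them, time stands still between calls to the robot, and variables do not carry over. Pictures are saved under pics/ and viewed, and the job is handed in when it is done.

```bash
ls; mkdir -p pics
cat > h.py <<'E'
from rig import bot
import numpy as np, cv2
from scipy.spatial.transform import Rotation as R
def rot(q): return R.from_quat([q[1],q[2],q[3],q[0]]).as_matrix()
def quat(M):
    q=R.from_matrix(M).as_quat(); return [q[3],q[0],q[1],q[2]]
def cam(name):
    s=bot.read_state(); c=bot.read_camera(name)
    if name=="wrist":
        T=np.eye(4);T[:3,:3]=rot(s["tool_rot"]);T[:3,3]=s["ee_pos"]; c["T"]=T@np.array(c["mount"])
    else:
        T=np.eye(4)
        a=np.array(c["attitude"]); T[:3,:3]=a if a.shape==(3,3) else rot(a);T[:3,3]=c["eye"];c["T"]=T
    c["f"]=192/np.tan(np.radians(c["fovy"])/2)
    return c
def px2w(c,u,v,z=None):
    d=np.array([(u-c["cx"])/c["f"],(v-c["cy"])/c["f"],1.0])
    if z is None:
        dd=c["depth"][int(round(v)),int(round(u))]; return (c["T"]@np.r_[d*dd,1])[:3]
    r=c["T"][:3,:3]@d; o=c["T"][:3,3]; return o+r*(z-o[2])/r[2]
def w2px(c,p):
    q=np.linalg.inv(c["T"])@np.r_[p,1]; return q[0]/q[2]*c["f"]+c["cx"],q[1]/q[2]*c["f"]+c["cy"]
def down(yaw):  # tool x (jaw opening) at yaw from world x, pointing y?? 
    pass
E
python3 - <<'E'
from h import *
s=bot.read_state(); print(s); print(rot(s["tool_rot"]).round(3))
for n in("scene","top","wrist"):
    c=cam(n); cv2.imwrite(f"pics/{n}0.png",c["image"]); print(n,c["fovy"],c["cx"],c["cy"],c["T"].round(3).tolist())
    import pickle; pickle.dump(c,open(f"{n}0.pkl","wb"))
E
```

```text
pics
{'clock': 0.0, 'joint_positions': array([-1.18659697e+00,  3.00468035e-01,  1.52159009e+00,  6.63162309e-05,
        1.32069088e+00, -6.66039706e-02]), 'qvel': array([ 0.00037578, -0.00080277,  0.00084307,  0.00174724,  0.00144427,
       -0.00068929]), 'effort': array([ 2.23801224e-03, -5.43497229e+01, -3.61786330e+01,  3.95423513e-05,
        4.07210842e-03,  1.11574826e-05]), 'ee_pos': array([ 239.54944976, -494.82837277,  227.51918342]), 'tool_rot': array([ 0.59935609, -0.59883982,  0.37592597, -0.37529028]), 'ft_force': array([ 0.33984523,  0.22437044, -0.01193443]), 'moment': array([-0.02760481, -0.01183481, -0.05411169]), 'grip_width': 85.2825161342038}
[[ 0.436 -0.     0.9  ]
 [-0.9    0.001  0.436]
 [-0.001 -1.     0.   ]]
scene 50.33789095324305 254.51346688309087 192.79347431633974 [[-0.776, -0.494, 0.393, 49.78], [-0.631, 0.597, -0.496, 561.116], [0.01, -0.633, -0.774, 1015.163], [0.0, 0.0, 0.0, 1.0]]
top 55.42392327856998 247.81331080547366 198.22731746962333 [[-0.023, -0.991, 0.13, 382.634], [-1.0, 0.026, 0.016, -66.37], [-0.019, -0.13, -0.991, 1239.624], [0.0, 0.0, 0.0, 1.0]]
wrist 62.64326680537924 254.55670702785002 191.4079708165011 [[0.436, -0.851, -0.292, 315.63], [-0.9, -0.412, -0.141, -459.121], [-0.001, 0.325, -0.946, 374.181], [0.0, 0.0, 0.0, 1.0]]
```

View pics/scene0.png

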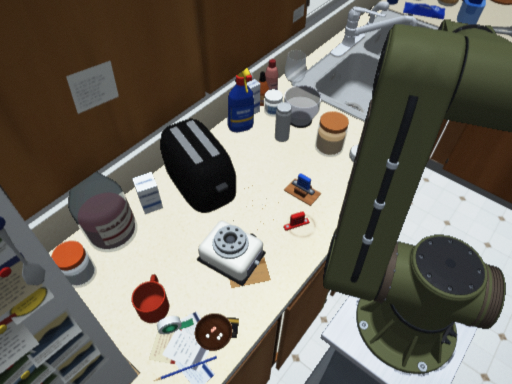

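View pics/top0.png

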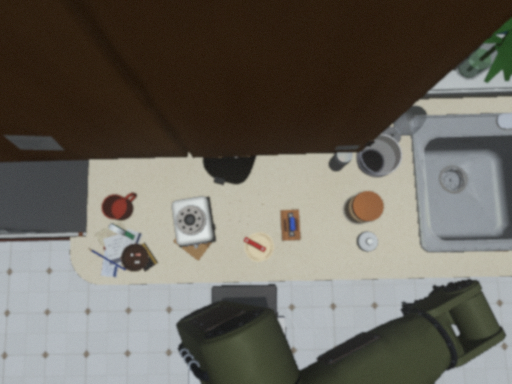

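View pics/wrist0.png

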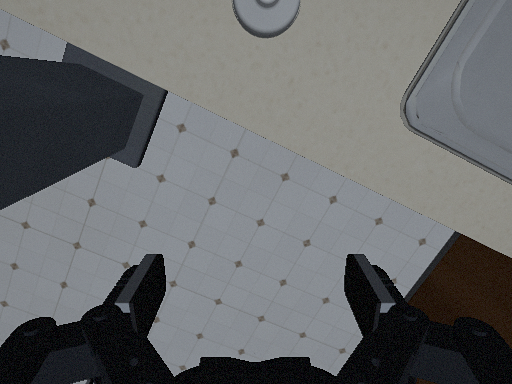

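Run:
```python
from h import *
import pickle
t=pickle.load(open("top0.pkl","rb")); s=pickle.load(open("scene0.pkl","rb"))
for n,(u,v) in dict(grip=(291,222),ring=(190,219),rest1=(282,211),rest2=(298,211),rest3=(299,239),rest4=(282,240),red=(256,244),jar=(366,207),egg=(367,241),mug=(117,207)).items(): print(n,px2w(t,u,v).round(0))
for n,(u,v) in dict(grip=(303,180),ring=(231,239),jar=(333,130)).items(): print(n,px2w(s,u,v).round(0))
a=cv2.resize(s["image"][160:290,190:330],None,fx=5,fy=5,interpolation=cv2.INTER_CUBIC);cv2.imwrite("pics/c1.png",a[:600])
a=cv2.resize(t["image"][180:270,160:310],None,fx=5,fy=5,interpolation=cv2.INTER_CUBIC);cv2.imwrite("pics/c2.png",a)
```

```text
grip [ 456. -183.   76.]
ring [472. 136.  94.]
rest1 [ 498. -161.    4.]
rest2 [ 497. -215.    4.]
rest3 [ 403. -214.    9.]
rest4 [ 401. -157.    6.]
red [389. -70.  66.]
jar [ 492. -406.  131.]
egg [ 390. -425.   55.]
mug [526. 401.   7.]
grip [ 448. -180.   68.]
ring [466. 134.  93.]
jar [ 473. -374.  124.]
```

View pics/c1.png

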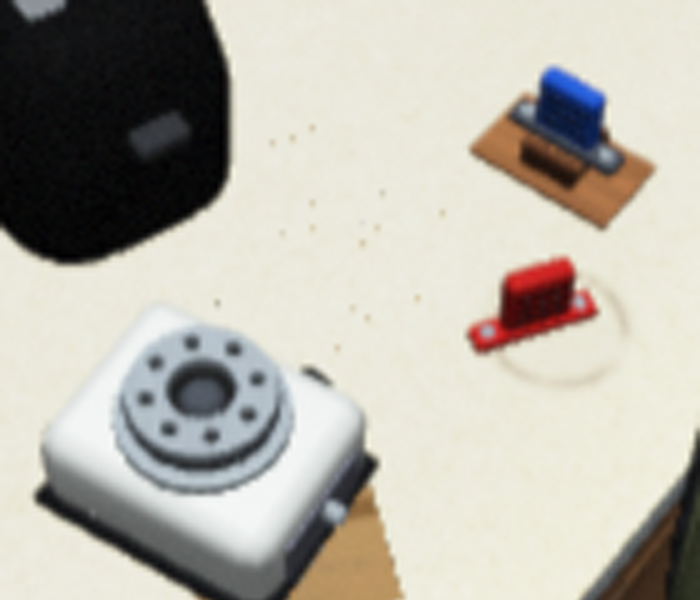

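View pics/c2.png

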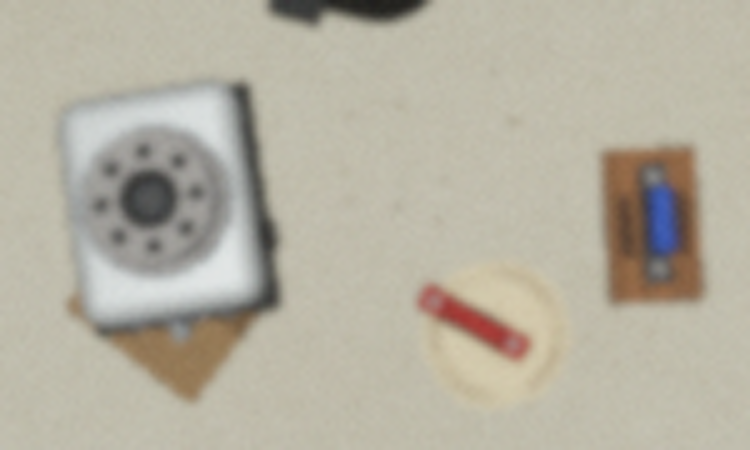

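The spanner meant is at scene (303,184) / top (291,222): a dark steel bar with a blue grip, lying in the wooden rest. The thing at scene (298,222) / top (256,244) is all red and lies on a cream disc, so it is a look-alike. The enlarged crop confirms this. The ring shows its eight holes. Next I take wrist views over both.

```bash
cat >> h.py <<'E'
def down(a):
    c,s=np.cos(a),np.sin(a)
    return quat(np.array([[c,0,-s],[s,0,c],[0,-1,0]]))
E
python3 - <<'E'
from h import *
import pickle
for p,a in (([455,-184,170],-np.pi/2),([470,135,210],-np.pi/2),([470,135,210],-np.pi/4),([470,135,210],-1.5*np.pi/2),([470,135,210],0)):
    print(bot.ik(p,down(a)))
bot.move_to([455,-184,190],down(-np.pi/2))
c=cam("wrist");print(bot.read_state()["clock"]);pickle.dump(c,open("w1.pkl","wb"));cv2.imwrite("pics/w1.png",c["image"])
E
```

```text
[-4.58931920e-01  2.27425642e-01  1.75486571e+00 -4.44089210e-16
  1.15930130e+00  1.11186441e+00]
[ 2.04788096e-01  1.80418062e-01  1.71261875e+00 -4.44089210e-16
  1.24855584e+00  1.77558442e+00]
[ 2.04788096e-01  1.80418062e-01  1.71261875e+00 -4.44089210e-16
  1.24855584e+00  9.90186259e-01]
None
[ 2.04788096e-01  1.80418062e-01  1.71261875e+00 -4.44089210e-16
  1.24855584e+00  2.04788096e-01]
1.6167
```

View pics/w1.png

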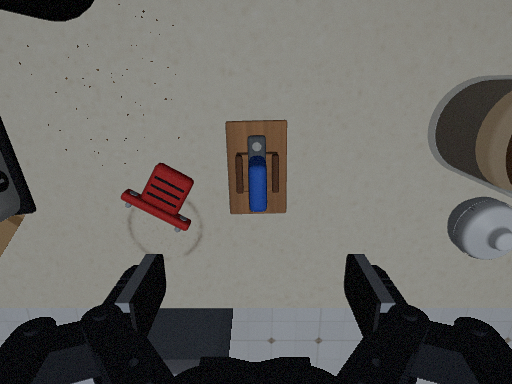

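Run:
```python
from h import *
import pickle
c=pickle.load(open("w1.pkl","rb"))
a=cv2.resize(c["image"][110:225,210:310],None,fx=5,fy=5,interpolation=cv2.INTER_CUBIC);cv2.imwrite("pics/w1c.png",a)
# grip top points from depth: blue pixels
im=c["image"].astype(int); m=(im[...,0]>im[...,2]+60)&(im[...,0]>im[...,1]+30)
P=np.array([px2w(c,u,v) for v,u in zip(*np.where(m))]); print(len(P),P.min(0),P.max(0))
z=np.percentile(P[:,2],90);print(z)
T=P[P[:,2]>z-4]; 
r=cv2.minAreaRect(T[:,:2].astype(np.float32));print(r,len(T))
for u,v in((227,122),(286,121),(286,212),(231,213)): print(px2w(c,u,v,6).round(1))
for u,v in((257,146),): print(px2w(c,u,v,30).round(1))
```

```text
759 [ 430.92197866 -195.6112827    71.92535213] [ 539.30166041 -180.42435366  336.70143633]
77.28289868796489
((485.08660888671875, -186.2112579345703), (108.39938354492188, 14.80924129486084), 2.7162413597106934) 736
[ 501.5 -157.     6. ]
[ 502.5 -217.7    6. ]
[ 401.2 -221.     6. ]
[ 400.  -158.6    6. ]
[ 481.1 -187.8   30. ]
```

View pics/w1c.png

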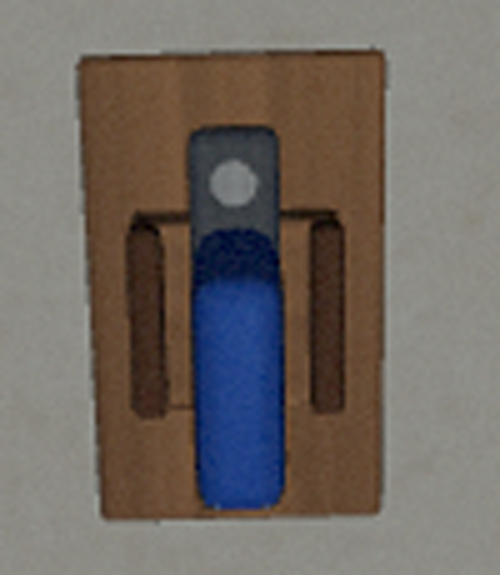

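Run:
```python
from h import *
import pickle
c=pickle.load(open("w1.pkl","rb"))
f=lambda x,y,z: px2w(c,210+x/5-.4,110+y/5-.4,z).round(1)
print("rest",[f(*p,6) for p in((80,57),(383,50),(382,515),(103,520))])
print("griptop",[f(*p,76) for p in((197,275),(282,275),(284,507),(201,507))])
print("bar",[f(*p,30) for p in((189,128),(278,128),(191,220),(279,220),(233,182))])
print("cheeks",[f(*p,27) for p in((127,225),(165,225),(311,222),(345,222),(132,415),(168,415),(314,411),(345,411))])
```

```text
rest [array([ 502.5, -155.6,    6. ]), array([ 503.9, -217.9,    6. ]), array([ 400.4, -221. ,    6. ]), array([ 399.2, -157.7,    6. ])]
griptop [array([ 473.9, -180.6,   76. ]), array([ 473.9, -195.1,   76. ]), array([ 431.4, -195.9,   76. ]), array([ 431.4, -181.1,   76. ])]
bar [array([ 491.6, -178.4,   30. ]), array([ 491.6, -195.7,   30. ]), array([ 473.6, -178.7,   30. ]), array([ 473.6, -196.1,   30. ]), array([ 481.1, -187. ,   30. ])]
cheeks [array([ 471.9, -165.8,   27. ]), array([ 471.9, -173.4,   27. ]), array([ 472.5, -202.6,   27. ]), array([ 472.5, -209.3,   27. ]), array([ 431.8, -166.1,   27. ]), array([ 431.8, -173.6,   27. ]), array([ 432.6, -203.9,   27. ]), array([ 432.6, -210.3,   27. ])]
```

The grip centre is about (452.3, -188.1) with yaw about 0.015, and the rest lies along +x. Before grasping, I look at the ring with the hand empty.

Run:
```python
from h import *
import pickle
bot.move_to([455,135,205],down(-np.pi/2))
bot.dwell(0.2)
c=cam("wrist");print(bot.read_state()["clock"],bot.read_state()["ee_pos"]);pickle.dump(c,open("w2.pkl","wb"));cv2.imwrite("pics/w2.png",c["image"])
u,v=w2px(c,[470,134,100]);print(u,v)
u0,v0=int(u)-65,max(0,int(v)-55)
cv2.imwrite("pics/w2c.png",cv2.resize(c["image"][v0:v0+110,u0:u0+130],None,fx=5,fy=5,interpolation=cv2.INTER_CUBIC));print(u0,v0)
```

```text
3.0833 [455.21839713 134.31635748 204.94078956]
253.91096967376717 172.3339729383553
188 117
```

View pics/w2.png

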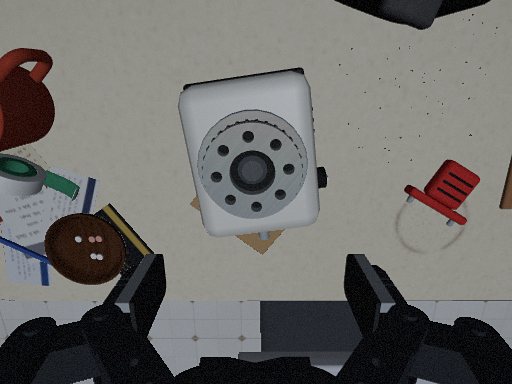

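View pics/w2c.png

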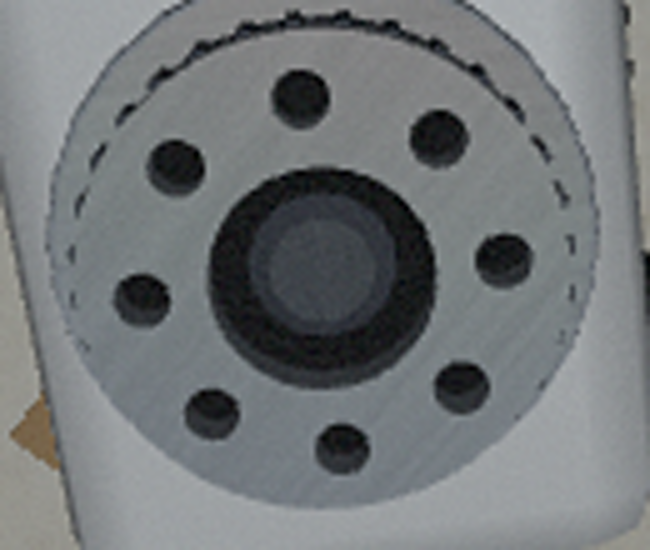

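Run:
```python
from h import *
import pickle
from scipy.optimize import least_squares
c=pickle.load(open("w2.pkl","rb"))
pts=[(301,99),(438,139),(504,260),(461,387),(342,449),(212,414),(142,300),(176,167)]
W=np.array([px2w(c,188+x/5-.4,117+y/5-.4,100)[:2] for x,y in pts])
ctr=W.mean(0); d=W-ctr; print(ctr,np.hypot(*d.T).round(1)); ang=np.degrees(np.arctan2(d[:,1],d[:,0])); print(ang.round(1), ((ang+22.5)%45-22.5).round(1))
for z in(97,103):
  W=np.array([px2w(c,188+x/5-.4,117+y/5-.4,z)[:2] for x,y in pts]);d=W-W.mean(0);print(z,W.mean(0),np.hypot(*d.T).mean())
# depth on ring
print([round(px2w(c,188+x/5,117+y/5)[2],1) for x,y in((240,130),(520,330),(260,470))])
m=np.array(c["mount"]);print(m.round(2).tolist())
```

```text
[469.74403668 135.57748535] [30.  30.  30.1 30.  30.2 30.1 30.1 30.2]
[   6.2  -38.6  -83.5 -128.7 -173.7  141.4   96.4   51.1] [6.2 6.4 6.5 6.3 6.3 6.4 6.4 6.1]
97 [468.90976498 135.60290551] 30.44319699095583
103 [470.57830838 135.55206519] 29.725533596183517
[np.float64(351.5), np.float64(100.5), np.float64(100.3)]
[[1.0, 0.0, 0.0, 0.63], [-0.0, -0.32, 0.95, -146.6], [0.0, -0.95, -0.32, 84.41], [0.0, 0.0, 0.0, 1.0]]
```

Ring: axis at (469.7, 135.6), holes at 6.3° (mod 45°), fitted radius 30.1. Now grasp.

Run:
```python
from h import *
import pickle
a=-np.pi/2+0.015
bot.move_to([452.3,-188.1,120],down(a))
bot.servo_line([452.3,-188.1,55],speed=120)
s=bot.read_state();print(s["clock"],s["ee_pos"],s["ft_force"])
w=bot.move_gripper(10,80)
s=bot.read_state();print(s["clock"],s["ee_pos"],s["ft_force"],s["grip_width"])
bot.servo_line([452.3,-188.1,100],speed=80)
c=cam("wrist");s=bot.read_state();print(s["clock"],s["ee_pos"],s["ft_force"],s["moment"],s["grip_width"])
pickle.dump(c,open("w3.pkl","wb"));cv2.imwrite("pics/w3.png",c["image"])
```

```text
5.0417 [ 452.716069   -188.02117143   55.58761557] [ 0.2084971  -0.04909271  0.33005311]
5.6917 [ 452.46262391 -188.16741646   55.31568115] [-1.25748258  1.53177303  5.86633792] 14.284157793427205
6.4583 [ 452.01062096 -187.9605181    99.47651479] [ 0.18766112  0.02536445 -2.15838069] [-0.01125103 -0.02211547  0.01059502] 14.195351629353908
```

View pics/w3.png

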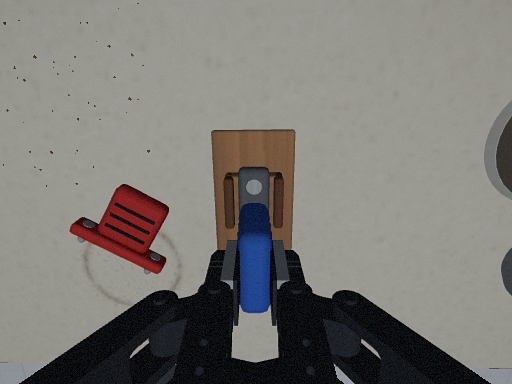

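Run:
```python
from h import *
import pickle
c=pickle.load(open("w3.pkl","rb"))
cv2.imwrite("pics/w3c.png",cv2.resize(c["image"][155:325,210:300],None,fx=3.5,fy=3.5,interpolation=cv2.INTER_CUBIC))
z=74.3
print(px2w(c,254,187,z),px2w(c,254,187))
for u,v in((239.5,167),(268.5,167)): print(px2w(c,u,v,z))
zz=z+46
for u,v in((239,236),(271,236),(241,312),(270,312)): print(px2w(c,u,v,zz))
```

```text
[ 480.14302378 -187.94345712   74.3       ] [ 480.76575982 -187.93758467   76.19778933]
[ 491.83124179 -179.63476536   74.3       ]
[ 492.0771959  -195.90872449   74.3       ]
[ 472.26786067 -181.48126702  120.3       ]
[ 472.48236907 -195.67286543  120.3       ]
[ 431.24263418 -182.41525914  120.3       ]
[ 431.45559315 -196.50214811  120.3       ]
```

View pics/w3c.png

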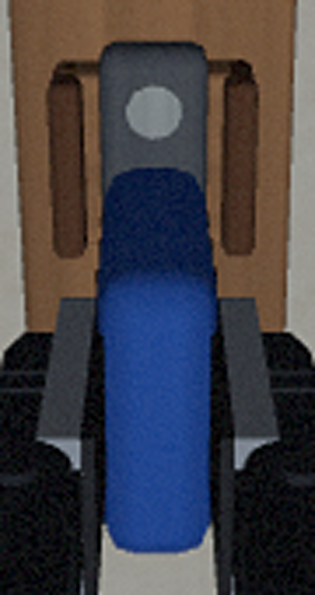

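Run:
```python
from h import *
import pickle
bot.servo_line([452.3,-188.1,175],speed=150)
a=np.radians(6.3+45-90)
bot.move_to([469.7,135.6,165],down(a))
bot.dwell(0.2)
c=cam("wrist");s=bot.read_state();print(s["clock"],s["ee_pos"],s["ft_force"],s["moment"],s["grip_width"])
pickle.dump(c,open("w4.pkl","wb"))
print(np.degrees(np.arctan2(rot(s["tool_rot"])[1,0],rot(s["tool_rot"])[0,0])))
im=c["image"]
th=np.radians(51.3)
p=w2px(c,[469.7+30*np.cos(th),135.6+30*np.sin(th),100]);print(p)
u,v=int(p[0])-60,max(0,int(p[1])-50); print(u,v)
cv2.imwrite("pics/w4c.png",cv2.resize(im[v:v+140,u:u+130],None,fx=4.2,fy=4.2,interpolation=cv2.INTER_CUBIC))
```

```text
8.5917 [469.89871084 134.90451748 165.01528893] [-0.73702911 -0.15934826 -2.10714313] [-0.00862924  0.00960539  0.01896946] 13.878980468055527
-38.78619251232848
(np.float64(252.06367109266193), np.float64(164.65282893510403))
192 114
```

View pics/w4c.png

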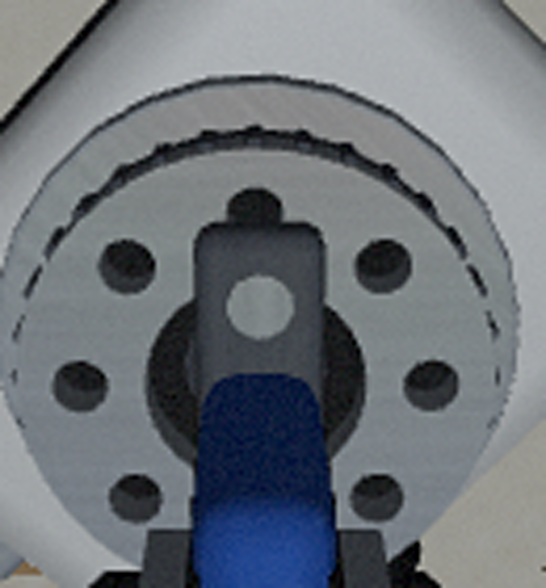

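Run:
```python
from h import *
import pickle
from scipy.optimize import least_squares
c=pickle.load(open("w4.pkl","rb"))
k=4.2
g=lambda x,y,z: px2w(c,192+(x+.5)/k-.5,114+(y+.5)/k-.5,z)
pts=[(127,267),(383,267),(80,387),(431,385),(135,498),(377,497),(254,214)]
W=np.array([g(*p,100)[:2] for p in pts])
def res(q):
    t=np.arctan2(*(W-q[:2]).T[::-1]); k_=np.round((t-q[2])/(np.pi/4)); t=q[2]+k_*np.pi/4
    return (W-(q[:2]+30*np.c_[np.cos(t),np.sin(t)])).ravel()
r=least_squares(res,[469.7,135.6,np.radians(6.3)]);print(r.x[:2],np.degrees(r.x[2]),r.fun.round(2))
M=rot(bot.read_state()["tool_rot"]);ee=bot.read_state()["ee_pos"];bx=M[:2,2];by=M[:2,0]
rc=r.x[:2]; print("ring rel TCP along bar, jaw:",(rc-ee[:2])@bx,(rc-ee[:2])@by)
zt=165.0-35.3+10
for n,p in dict(disc=(260,307),e1=(193,226),e2=(326,226)).items():
    q=g(*p,zt)[:2]-ee[:2]; print(n,q@bx,q@by)
```

```text
[469.70362519 135.38051052] 6.409508621842347 [ 0.02  0.04  0.02 -0.16 -0.15 -0.06  0.07 -0.06 -0.16  0.1   0.11 -0.08
  0.09  0.21]
ring rel TCP along bar, jaw: 0.24882654794179487 -0.45023675848227035
disc 27.41161967298428 0.4709523554811603
e1 38.80260864992078 -8.468507376792173
e2 38.79683936381736 9.306063106132259
```

Run:
```python
from h import *
import pickle
c=pickle.load(open("w4.pkl","rb"))
k=4.2
ee=np.array([469.9,134.9,165.]);M=rot(bot.read_state()["tool_rot"]);bx=M[:2,2]
def pl(x0,x1,y0,y1,n):
    P=[]
    for v in range(int(114+y0/k),int(114+y1/k)+1):
        for u in range(int(192+x0/k),int(192+x1/k)+1):
            p=px2w(c,u,v); P.append([(p[:2]-ee[:2])@bx,(p[:2]-ee[:2])@M[:2,0],p[2]])
    P=np.array(P); P=P[abs(P[:,2]-np.median(P[:,2]))<5]; A=np.c_[P[:,:2],np.ones(len(P))]
    print(n,len(P),np.median(P,0).round(2),np.linalg.lstsq(A,P[:,2],rcond=None)[0])
pl(200,320,240,365,"bar"); pl(205,325,540,600,"griptop"); pl(60,180,300,350,"ringL")
pl(205,325,540,700,"griptop")
```

```text
bar 897 [ 28.51   0.19 140.41] [-1.21046152e-02 -1.76579316e-02  1.40757949e+02]
griptop 447 [ 13.19   1.23 185.98] [ 4.15900382e-02 -3.20310675e-02  1.85416153e+02]
ringL 331 [ 11.94 -24.7  100.77] [1.56607358e-02 7.14860056e-05 1.00592035e+02]
griptop 1165 [  6.95   0.79 186.06] [ 7.30800968e-03 -1.92327323e-02  1.85941135e+02]
```

The ring pose agrees in both orientations. The spanner sits about 1.2 mm back along the bar with no pitch. Correct for this and feel down.

```bash
cat >> h.py <<'E'
RC=np.array([469.7,135.45])
def tcp_for(a,dx=0,dy=0,e=-1.2,j=0.45,err=(0.2,-0.6)):
    bx=np.array([-np.sin(a),np.cos(a)]);jx=np.array([np.cos(a),np.sin(a)])
    return RC-(e-dx)*bx-(j-dy)*jx-np.array(err)
def st(t=""):
    s=bot.read_state();M=rot(s["tool_rot"]);a=np.arctan2(M[1,0],M[0,0])
    print(t,round(s["clock"],2),s["ee_pos"].round(2),"F",s["ft_force"].round(2),"M",s["moment"].round(3),"a",round(np.degrees(a),2),round(s["grip_width"],1))
    return s
E
python3 - <<'E'
from h import *
a=np.radians(6.35+45-90); p=tcp_for(a)
bot.servo_line([*p,147],down(a),speed=60); st()
print(bot.servo_line([*p,134],speed=10,until_force=2.5)); st()
E
```

```text
9.04 [469.76 137.29 146.61] F [-0.6   0.26 -2.32] M [-0.011 -0.03   0.008] a -38.65 14.1
True
 10.29 [469.86 137.25 133.99] F [-0.4   0.02  1.1 ] M [ 0.038 -0.028  0.035] a -38.65 13.8
```

Contact came at TCP z 134.0, where the underside meets the ring; prongs on the face would have touched at about 143. So both prongs are home. Now turn clockwise in small steps, watching the moment.

```bash
cat > turn.py <<'E'
from h import *
import sys
def turn(n,step,lim,v0,z,a0,k0=0):
    for k in range(k0+1,k0+n+1):
        d=-step*k; r=np.radians(d);Rm=np.array([[np.cos(r),-np.sin(r)],[np.sin(r),np.cos(r)]])
        p=RC+Rm@v0
        q=bot.ik([*p,z],down(a0+r))
        bot.move_joints(q)
        s=st(f"d={d:.1f}")
        if abs(s["moment"][2])>lim or np.hypot(*s["ft_force"][:2])>8 or s["ft_force"][2]>10: print("STOP");break
E
python3 - <<'E'
from turn import *
turn(6,2.5,0.5,np.array([0.16,1.8]),133.8,np.radians(-38.65))
E
```

```text
d=-2.5 10.54 [470.19 137.09 133.95] F [ 0.78 -2.62  1.98] M [-0.496 -0.454  0.112] a -41.09 14.0
d=-5.0 10.79 [470.22 137.09 133.9 ] F [ 3.31 -2.99  1.55] M [-0.724 -0.563  0.144] a -43.54 14.2
d=-7.5 11.04 [470.21 137.11 133.85] F [ 3.1  -4.27  1.36] M [-0.865 -0.654  0.13 ] a -46.03 14.4
d=-10.0 11.29 [470.24 137.06 133.83] F [ 2.61 -4.61  1.35] M [-0.903 -0.656  0.186] a -48.55 14.2
d=-12.5 11.54 [470.28 137.03 133.83] F [ 2.22 -4.69  1.18] M [-0.961 -0.579  0.184] a -51.05 13.8
d=-15.0 11.79 [470.31 136.96 133.79] F [ 2.33 -4.48  1.38] M [-1.009 -0.523  0.138] a -53.55 13.9
```

Run:
```python
from turn import *
turn(6,2.5,0.4,np.array([0.8,1.3]),133.8,np.radians(-38.65),6)
```

```text
d=-17.5 12.04 [470.59 136.61 133.69] F [-0.41 -1.41  2.4 ] M [-0.277 -0.052  0.135] a -56.02 14.2
d=-20.0 12.29 [470.7  136.51 133.73] F [-0.53 -0.18  2.21] M [-0.135  0.162  0.1  ] a -58.52 14.3
d=-22.5 12.54 [470.8  136.43 133.73] F [-0.7  -0.99  1.56] M [-0.116  0.251  0.109] a -61.02 14.0
d=-25.0 12.79 [470.89 136.35 133.77] F [-1.36  0.45  2.21] M [-0.002  0.218  0.143] a -63.52 13.8
d=-27.5 13.04 [470.98 136.29 133.78] F [-1.16 -0.24  1.82] M [-0.014  0.309  0.102] a -66.02 14.3
d=-30.0 13.29 [471.01 136.21 133.78] F [-1.24  0.73  1.74] M [0.08  0.322 0.172] a -68.52 13.9
```

Run:
```python
from turn import *
c=cam("wrist"); cv2.imwrite("pics/w5c.png",cv2.resize(c["image"][90:300,170:340],None,fx=2.8,fy=2.8,interpolation=cv2.INTER_CUBIC))
```

```text
(no output)
```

View pics/w5c.png

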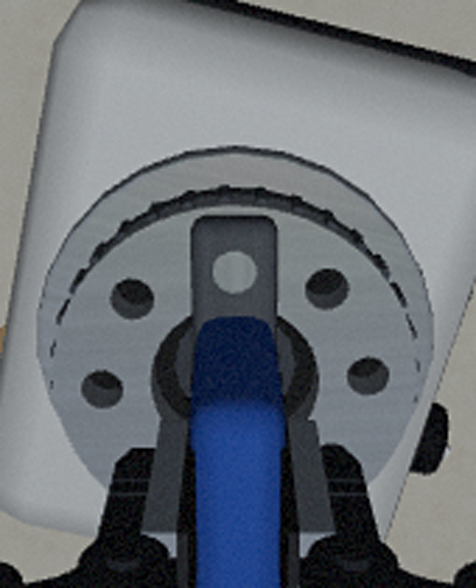

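The bar sits flat on the ring. The free holes lie symmetric about it at crop (132,299) and (327,289), so the ring is turning with the spanner. Continue with finer steps.

Run:
```python
from turn import *
turn(14,1.5,0.36,np.array([0.8,1.3]),133.8,np.radians(-38.65),20)
```

```text
d=-31.5 13.59 [471.06 136.18 133.79] F [-1.13 -0.17  1.94] M [0.133 0.286 0.182] a -70.07 13.8
d=-33.0 13.84 [471.08 136.11 133.79] F [-1.81  0.38  0.95] M [0.103 0.339 0.221] a -71.58 13.9
d=-34.5 14.09 [471.08 136.06 133.78] F [-1.35 -0.14  1.51] M [0.153 0.312 0.183] a -73.09 14.2
d=-36.0 14.34 [471.09 136.04 133.8 ] F [-1.96  0.91  0.94] M [0.142 0.349 0.179] a -74.59 14.1
d=-37.5 14.59 [471.11 136.01 133.8 ] F [-2.53 -0.    1.05] M [0.105 0.344 0.211] a -76.09 14.2
d=-39.0 14.84 [471.12 135.96 133.77] F [-1.46  0.69  1.26] M [0.108 0.333 0.181] a -77.59 13.7
d=-40.5 15.09 [471.15 135.91 133.81] F [-1.4   0.37  1.55] M [0.105 0.256 0.153] a -79.09 14.1
d=-42.0 15.34 [471.15 135.86 133.8 ] F [-2.35  1.42  1.07] M [0.146 0.435 0.187] a -80.59 14.1
d=-43.5 15.59 [471.17 135.83 133.79] F [-1.94  0.64  1.35] M [0.096 0.444 0.144] a -82.09 14.2
d=-45.0 15.84 [471.17 135.81 133.79] F [-1.71  0.65  1.87] M [0.074 0.381 0.151] a -83.59 14.2
d=-46.5 16.09 [471.15 135.76 133.78] F [-1.45  0.12  2.72] M [0.103 0.421 0.129] a -85.09 14.2
d=-48.0 16.34 [471.19 135.72 133.81] F [-2.74  0.62  2.02] M [0.075 0.408 0.359] a -86.58 14.0
d=-49.5 16.59 [471.19 135.7  133.81] F [-3.09 -0.01  2.04] M [0.041 0.446 0.693] a -88.06 14.3
STOP
```

The moment rose from about 0.15 to 0.69 N m: the ring is at its stop after about 46–49°. Ease back within the play, then lift straight out.

Run:
```python
from turn import *
v0=np.array([0.8,1.3]);a0=np.radians(-38.65)
for d in(-48,-46.8):
    r=np.radians(d);Rm=np.array([[np.cos(r),-np.sin(r)],[np.sin(r),np.cos(r)]])
    p=RC+Rm@v0
    bot.move_joints(bot.ik([*p,134.0],down(a0+r))); s=st(d)
bot.servo_line([*p,150],speed=25);st("up")
bot.servo_line([*p,175],speed=80)
c=cam("wrist");import pickle;pickle.dump(c,open("w6.pkl","wb"));st();cv2.imwrite("pics/w6c.png",cv2.resize(c["image"][90:300,170:340],None,fx=2.8,fy=2.8,interpolation=cv2.INTER_CUBIC))
```

```text
-48 16.84 [471.2  135.7  133.99] F [-3.29  0.53  1.02] M [0.035 0.479 0.249] a -86.66 14.4
-46.8 17.09 [471.47 135.77 134.14] F [0.15 0.43 0.95] M [0.033 0.001 0.023] a -85.49 14.1
up 17.88 [471.12 135.75 149.88] F [-0.27  0.11 -1.92] M [ 0.024 -0.034 -0.015] a -85.45 14.0
 18.4 [471.01 135.72 174.66] F [ 0.16  0.16 -1.55] M [-0.009 -0.022 -0.049] a -85.45 13.9
```

View pics/w6c.png

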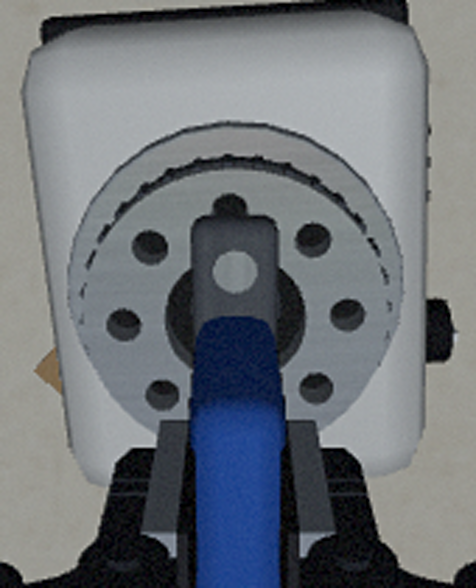

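Run:
```python
from h import *
import pickle
c=pickle.load(open("w6.pkl","rb"));k=2.8
from scipy.optimize import least_squares
W=np.array([px2w(c,170+(x+.5)/k-.5,90+(y+.5)/k-.5,100)[:2] for x,y in[(150,247),(313,240),(124,325),(347,315),(162,395),(317,388)]])
def res(q):
    t=np.arctan2(*(W-q[:2]).T[::-1]); k_=np.round((t-q[2])/(np.pi/4)); t=q[2]+k_*np.pi/4
    return (W-(q[:2]+30*np.c_[np.cos(t),np.sin(t)])).ravel()
r=least_squares(res,[469.7,135.6,np.radians(6.3)]);print(r.x[:2],np.degrees(r.x[2])%45,abs(r.fun).max())
```

```text
[469.60287985 135.50937933] 7.322244246817864 0.3134603787156891
```

The holes are now at 7.3° (mod 45°), so the ring turned 44° = 0.77 rad. The prong disc is at the same wrist pixel as at grasp, (254,187), so the spanner has not slipped. Return it.

Run:
```python
from h import *
a=-np.pi/2+0.015
bot.move_to([452.4,-188.1,130],down(a)); bot.dwell(0.2); s=st("above")
e=s["ee_pos"][:2]-np.array([452.4,-188.1]); p=np.array([452.4,-188.1])-e
bot.servo_line([*p,75],down(a),speed=80); st()
print(bot.servo_line([*p,54],speed=12,until_force=2.5)); st("down")
```

```text
above 19.84 [ 452.76 -187.32  130.14] F [-0.48  0.22 -1.92] M [ 0.04   0.003 -0.007] a -89.06 13.7
 20.68 [ 452.28 -188.99   75.36] F [-0.26  0.4  -1.8 ] M [ 0.028  0.032 -0.004] a -89.14 14.1
True
down 22.16 [ 452.03 -188.87   55.33] F [-0.25 -0.43  5.12] M [ 0.026  0.076 -0.021] a -89.14 14.3
```

Seated at the original height (55.3). Release and retreat.

Run:
```python
from h import *
s=st(); p=s["ee_pos"]
bot.move_gripper(50); st("open")
bot.servo_line([p[0],p[1],190],speed=120)
bot.dwell(0.2);c=cam("wrist");st();cv2.imwrite("pics/w7.png",c["image"])
cv2.imwrite("pics/w7c.png",cv2.resize(c["image"][110:225,210:310],None,fx=5,fy=5,interpolation=cv2.INTER_CUBIC))
c=cam("scene");cv2.imwrite("pics/s7.png",c["image"])
```

```text
22.16 [ 452.03 -188.87   55.33] F [-0.25 -0.43  5.12] M [ 0.026  0.076 -0.021] a -89.14 14.3
open 22.59 [ 451.52 -188.62   54.62] F [-0.07  0.79 -0.34] M [-0.015  0.025  0.032] a -89.14 49.8
 24.12 [ 451.96 -188.82  189.68] F [ 0.23 -0.25  0.79] M [ 0.042  0.035 -0.032] a -89.14 50.1
```

View pics/w7c.png

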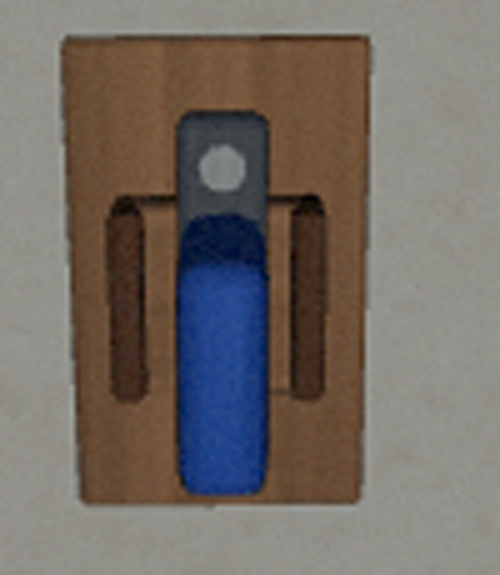

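View pics/s7.png

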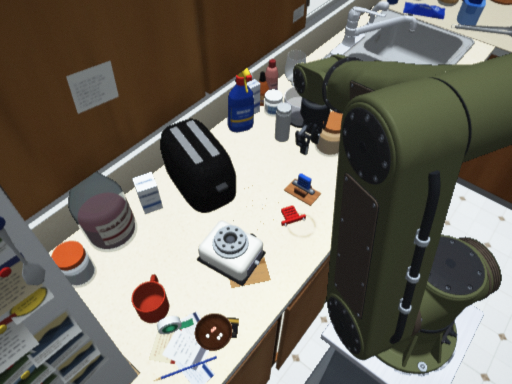

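The spanner is back on the block between the cheeks (bar at crop (222,165), both cheeks clear). The red look-alike seems different in the scene view, so I check whether it is partly hidden or has moved.

Run:
```python
from h import *
a=cv2.imread("pics/scene0.png")[165:245,260:330];b=cv2.imread("pics/s7.png")[165:245,260:330]
c=cv2.imread("pics/w1.png")[110:260,90:250];d=cv2.imread("pics/w7.png")[110:260,90:250]
r1=cv2.resize(np.hstack([a,b]),(700,400));r2=cv2.resize(np.hstack([c,d]),(427,200))
o=np.zeros((600,700,3),np.uint8);o[:400]=r1;o[400:,:427]=r2;cv2.imwrite("pics/cmp.png",o)
```

```text
(no output)
```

View pics/cmp.png

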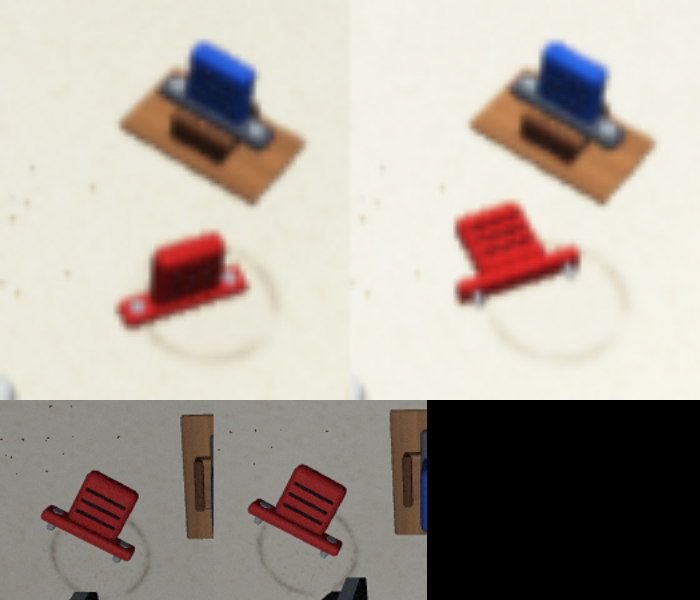

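The red look-alike stood upright at t=0. It already lies on its side in my first wrist picture at t=1.6 s, when the arm was 190 mm up and well away. It stood on two in-line prongs and toppled by itself. I leave it alone and hand in.

Run:
```python
from h import *
st(); bot.finish_job()
```

```text
24.17 [ 451.96 -188.83  189.73] F [0.13 0.72 0.8 ] M [ 0.049 -0.033 -0.002] a -89.14 49.9
the job is handed in; nothing more can be done
```

The lock ring is tight against its stop, the spanner is back in its rest, and the job was handed in at about 24 s.

- **Seating:** I took the steel spanner with the blue grip. Feeling down with about 3 N, the bar's underside met the ring face at the fully-home height, with the prongs in the holes.
- **Tightening:** I turned clockwise in small steps. The moment rose from about 0.15 to 0.69 N m, and I stopped at once and eased back. The holes had moved about 44° (0.77 rad), within the expected 0.55 to 0.8. The largest sideways force I read while turning was about 5 N.
- **Return:** The last pictures show the spanner flat on its block between the cheeks. It came down at its original height, within about 1 mm sideways of where it was.
- **One disagreement:** The red look-alike stood on its two prongs in the first picture and lay on its side by the next one, at 1.6 s. The arm was still about 190 mm up and had gone nowhere near it, so it seems to have tipped over by itself. I left it lying. In the last scene picture I saw no other object moved, though the arm partly hid the jar and egg timer.

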